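Kit the cleaned microscope optics

TASK

Lay out the cleaned microscope optics for refitting: in the four-post holder build the lens stack lying flat, in exactly this order from the bottom up: spacer, lens (dome up), retaining ring; and stand the large eyepiece upright in the large cup and the small eyepiece upright in the small cup, at any point in the job. Set the glass lens down, do not drop it, and leave the square dish and the jar where they stand.

Things in the scene. Friction and masses are not known exactly. Their poses are not given: they have to be found in the camera images.
- spacer_center (a point): Spacer: loose plain bright aluminium tube section, thin-walled and tall, outside diameter 54 mm, inside 46 mm, height 18 mm, lying flat on the bench. Point at its centre, half-way up (9 mm above its underside); z is its axis, up. 32 g.
- lens_center (a point): Lens: loose clear glass disc, diameter 54 mm, no hole, edge 12 mm high, with a low dome 33 mm wide that rises 3 mm above the flat rim; flat underside. Point on its axis half-way up the edge (6 mm above its underside); z is its axis, up, dome side. About 70 g.
- retainer_center (a point): Retaining ring: loose dark metal flat ring with a broad face, outside diameter 54 mm, hole 35 mm, height 10 mm, two small pale spanner-slot marks on its face. Point at its centre, half-way up (5 mm above its underside); z is its axis, up. 35 g.
- large_eyepiece_center (a point): Large eyepiece: loose, stands upright on the bench; steel barrel 34 mm diameter and 18 mm high below, black body 56 mm diameter and 32 mm high above (50 mm in all). Point on its axis half-way up (25 mm above its foot); z is its axis, up. About 160 g.
- small_eyepiece_center (a point): Small eyepiece: loose, stands upright on the bench; steel barrel 23 mm diameter and 18 mm high below, black body 36 mm diameter and 32 mm high above (50 mm in all). Point on its axis half-way up (25 mm above its foot); z is its axis, up. About 80 g.
- holder: Fixed holder: aluminium base disc 90 mm wide, 8 mm thick, on which the stack stands; four steel posts 10 mm thick at 45, 135, 225, 315 degrees from its x axis, axes 34 mm from centre, tops 52 mm above bench, thinning to 3 mm over the last 12 mm. 54 mm parts fit with 2 mm to spare all round. Gaps of 38 mm between posts, for fingers, face its x and y axes. Origin: centre of underside, on the bench; z up.
- large_cup: Large cup, fixed: low grey round cup, outside diameter 68 mm, mouth 52 mm, 12 mm high, floor 4 mm thick. Origin: centre of the underside, on the bench.
- small_cup: Small cup, fixed: low grey round cup, outside diameter 49 mm, mouth 37 mm, 12 mm high, floor 4 mm thick. Origin: centre of the underside, on the bench.
- dish_center (a point): Bystander: loose covered square four-well culture dish, clear plastic, 66 mm square, 15 mm high, four round wells seen from above; point at its centre, half-way up. Leave alone.
- jar_center (a point): Bystander: loose amber jar with black cap, 40 mm diameter, 45 mm high; point at its centre, half-way up. Leave alone.
Mind the look-alikes: they are no part of the job. What is shaped like the holder but green is not meant.

How it is judged (in metres and radians):
On the way, in this order (a step that is already met when the one before it is completed fails the run):
1. the spacer lies seated in the holder (horizontal distance between spacer_center and holder below 0.006 m and height (world z) of spacer_center between 0.014 and 0.02 m and angle between spacer_center's own z axis and vertical below 0.1 rad), for 0.2 s.
2. the lens, on the spacer, lies seated in the holder (all of step 1 and horizontal distance between lens_center and holder below 0.006 m and height (world z) of lens_center between 0.029 and 0.035 m and angle between lens_center's own z axis and vertical below 0.1 rad), for 0.2 s.
3. the retaining ring, on the lens, lies seated in the holder (all of step 2 and horizontal distance between retainer_center and holder below 0.006 m and height (world z) of retainer_center between 0.04 and 0.046 m and angle between retainer_center's own z axis and vertical below 0.1 rad), for 0.2 s.
At the end, for the whole second after the job is handed in: Spacer, lens and retaining ring are stacked in this order in the holder, each within 6 mm of its axis, within 3 mm of its seated height and flat within 0.1 rad; each eyepiece stands within 12 mm of the centre of its own cup, on the cup's floor within 3 mm, upright within 0.1 rad; all at rest (all of step 3 and horizontal distance between large_eyepiece_center and large_cup below 0.012 m and height (world z) of large_eyepiece_center between 0.026 and 0.032 m and angle between each of large_eyepiece_center, small_eyepiece_center's own z axis and vertical below 0.1 rad and horizontal distance between small_eyepiece_center and small_cup below 0.012 m and height (world z) of small_eyepiece_center between 0.026 and 0.032 m and linear speed of each of spacer, lens, retainer, large_eyepiece, small_eyepiece below 0.01 m/s); the robot touches nothing.
It fails at once if the dish is moved by more than 20 mm (distance of dish_center from where it was at the start of the episode above 0.02 m).
It fails at once if the jar is moved by more than 20 mm (distance of jar_center from where it was at the start of the episode above 0.02 m).
It fails at once if the lens is let go of more than 25 mm above its seat (height (world z) of lens_center above 0.06 m and contact force between the fingers and lens below 0.05 N).
It also fails if it takes over 131 s, if anything falls off the work surface, if the arm or the gripper's body presses on something with over 40 N, if the wrist force passes 120 N, or if a joint passes its speed limit or range.

ROBOT

A 6-joint arm with a two-finger parallel gripper is mounted at the origin on the work surface. World frame = base frame: x ahead of the robot, y to its left, z up, the work surface at z = 0. Lengths are in mm, angles in rad, forces in N, time in s.
With the tool pointing down it reaches from about 275 to 750 mm from the base axis. Payload 10.2 kg.
Tool frame: the origin (TCP) lies between the finger pads; the fingertips stand ctrl.tips_ahead ahead of it and the grasp point (between the pads) lies 8 mm behind it (ctrl.tips_ahead is the distance from the TCP to the fingertips, in mm); z points along the fingers, y is the direction in which the jaws open and shut (so a half turn about z gives the same grasp; the last joint's range is limited). The gripper opens to 85 mm and grips with 20 to 120 N. Pads are 22 mm wide; open, the fingers measure 114 mm over their backs; the gripper's body (76 mm by 85 mm) begins 54 mm behind the grasp point. The pads swing forward as they close: fully open they stand 13 mm farther back than shut.
Start: joints at [0.904, 0.313, 1.498, -0, 1.331, -0.223], TCP at [225.435, 474.142, 242.294] pointing down, gripper open.
Joint ranges: [-2.94, 2.94], [-0.97, 2.17], [0.19, 2.56], [-1.23, 4.37], [0.02, 3.11], [-2.88, 2.88]. Speed limits (rad/s): [2.39, 2.39, 3.01, 3.14, 3.14, 3.14].

INTERFACE

Orientations are given as a unit quaternion [w, x, y, z].
In Python, from rig import ctrl gives the robot as it stands. The module is installed in compiled form; this text tells all that it offers.
- The arm moves only by the tool move_arm, never from a script. Its argument "motion" is a list of rows, each an object with "offset": the shift along the tool's x, y, z in m, a list of three; "angular": the turn, a rotation vector about the tool's x, y, z in degrees, a list of three; "jaw": the finger opening in m, from 0 to 0.0854. In form: [{"offset": [tx, ty, tz], "angular": [ax, ay, az], "jaw": jaw}, ...]. A call has 1 to 5 rows; each row is the pose to reach, as a shift and turn from the pose commanded when the call began, along the tool's axes at that moment; what a row does not reach only later rows make up. A row lasts 1/8 s, in which the tool goes at most 62.5 mm and 10.7 degrees, less where a joint would pass 70% of its speed; a pose out of reach is approached as far as the arm can. A call with a gripper value outside its range is refused whole. The fingers move at their own pace and stop on an object; "squeeze" is the grip in N (left out, the last holds). Time passes only in rows, so rows that repeat a pose let the fingers close. It gives the time, the measured TCP pose, the force and the opening at its end, in the units of the state.
- ctrl.sense(): the state, without advancing time (a new reading comes with each control period).
- ctrl.capture(name): name is "side" or "top" or "wrist"; returns a dict with "img" (384x512x3 uint8, red, green, blue), "intrinsics" (3x3 intrinsics, pixels), "rvec" (rotation vector, rad) and "tvec" (3), from world to camera coordinates, as OpenCV has them. Camera axes: x right, y down, z forward; pixel columns grow to the right and rows downward; lengths in mm; the calibration is good to about 2 mm. A picture is of the moment at which its call begins. There is no depth.
- ctrl.finish_job(): hands the job in, once; it reports no verdict.
The state is a dict: "time_s": time; "joints": joint angles; "dq": joint speeds; "tau": joint torques, N m; "eef_pos": TCP position; "ee_rot": TCP orientation; "force": force on the tool from outside, world axes, zero at the start; "wrist_torque": the same for the moment, N m; "grip_width": opening from 0.0 (shut) to 1.0 (fully open).
Only numpy, scipy, OpenCV 4.12 (cv2) and the standard library are available. Lean on these libraries where they do the work, as an engineer would, in place of code of your own. Each camera call takes 0.05 s, during which the arm holds its last target. There are 200 camera calls.

## Working session

There is one attempt and no reset: what is moved stays moved. The work goes in short steps, Python scripts to look and compute and a tool call to move; the robot and the scene stay as the last step left them, time stands still between calls to the robot, and variables do not carry over. Pictures are saved under pics/ and viewed, about 12 in all and at most 16, crops included, and the job is handed in when it is done.

Besides the shell and the picture viewer there is one more tool, called after "Emit:" as name(argument=value, ...) on one line, values as JSON. move_arm: Moves the arm, as the interface text tells. Its arguments: {"type":"object","properties":{"motion":{"type":"array","items":{"type":"object","properties":{"offset":{"type":"array","items":{"type":"number"}},"angular":{"type":"array","items":{"type":"number"}},"jaw":{"type":"number"}}}},"squeeze":{"type":"number"}},"required":["motion"]}

```bash
mkdir -p pics
cat > h.py <<'E'
import numpy as np, cv2
from scipy.spatial.transform import Rotation as R
from rig import ctrl
def cap(n,f=None):
    c=ctrl.capture(n)
    if f: cv2.imwrite('pics/'+f,cv2.cvtColor(c['img'],cv2.COLOR_RGB2BGR))
    return c
def world(c,px,z):
    """pixel -> world point on plane z (mm)"""
    Rm=cv2.Rodrigues(np.array(c['rvec'],float))[0]; t=np.array(c['tvec'],float).ravel()
    o=-Rm.T@t; d=Rm.T@np.linalg.inv(c['intrinsics'])@np.array([px[0],px[1],1.])
    return o+d*(z-o[2])/d[2]
def go(p,yaw=None):
    """shift to world TCP p in tool axes (m)"""
    s=ctrl.sense(); q=s['ee_rot']; r=R.from_quat([q[1],q[2],q[3],q[0]])
    return np.round(r.inv().apply(np.array(p)-np.array(s['eef_pos']))/1000,4)
E
python3 - <<'E'
from h import *
s=ctrl.sense();print(s,ctrl.tips_ahead)
a=cap('top','top0.png');b=cap('side','side0.png')
for c in(a,b):
    Rm=cv2.Rodrigues(np.array(c['rvec'],float))[0];print(-Rm.T@np.array(c['tvec']).ravel(),c['intrinsics'])
q=s['ee_rot'];print(R.from_quat([q[1],q[2],q[3],q[0]]).as_matrix().round(3))
E
```

```text
{'time_s': 0.0, 'joints': array([ 9.03593215e-01,  3.13426841e-01,  1.49848857e+00,  4.90874686e-05,
        1.33101350e+00, -2.23372170e-01]), 'dq': array([ 0.00124433, -0.00073996, -0.00112057,  0.00214525,  0.00010287,
        0.00088826]), 'tau': array([ 2.81576858e-04, -4.12270045e+01, -2.59741974e+01, -1.65814808e-04,
        4.11391142e-03, -1.99728157e-05]), 'eef_pos': array([225.25600117, 473.92832284, 241.72754293]), 'ee_rot': array([-3.09289640e-04,  2.20104177e-01,  9.75476142e-01, -5.92713782e-04]), 'force': array([-0.37130929,  0.5856927 ,  0.7553567 ]), 'wrist_torque': array([-0.05459143, -0.04075307,  0.01140732]), 'grip_width': 1.0013259400697527} 11.0
[ 281.72120659  -23.41852508 1395.0446633 ] [[450.72695651   0.         247.98611999]
 [  0.         450.72695651 194.15172312]
 [  0.           0.           1.        ]]
[ 462.82654408 -753.96306004  934.68885604] [[436.83896127   0.         254.20071652]
 [  0.         436.83896127 192.27707286]
 [  0.           0.           1.        ]]
[[-0.903  0.429 -0.001]
 [ 0.429  0.903 -0.001]
 [ 0.    -0.001 -1.   ]]
```

View pics/top0.png

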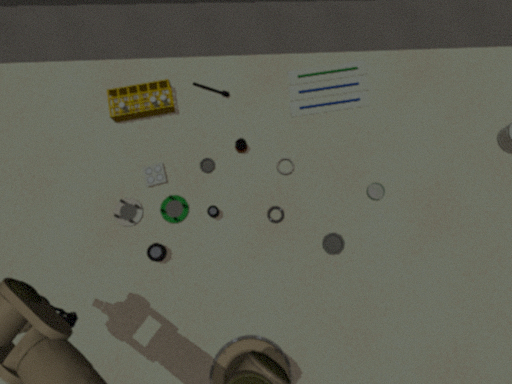

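View pics/side0.png

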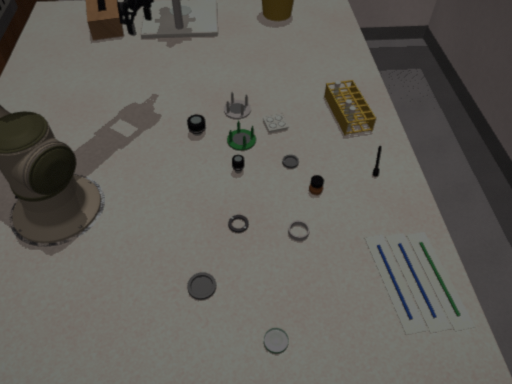

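Run:
```python
from h import *
t=cv2.imread('pics/top0.png')
cv2.imwrite('pics/crop1.png',cv2.resize(t[130:275,100:300],None,fx=4,fy=4,interpolation=cv2.INTER_CUBIC))
u=cv2.resize(t[150:260,260:400],None,fx=5,fy=5,interpolation=cv2.INTER_CUBIC)
cv2.imwrite('pics/crop2.png',u)
```

```text
(no output)
```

View pics/crop1.png

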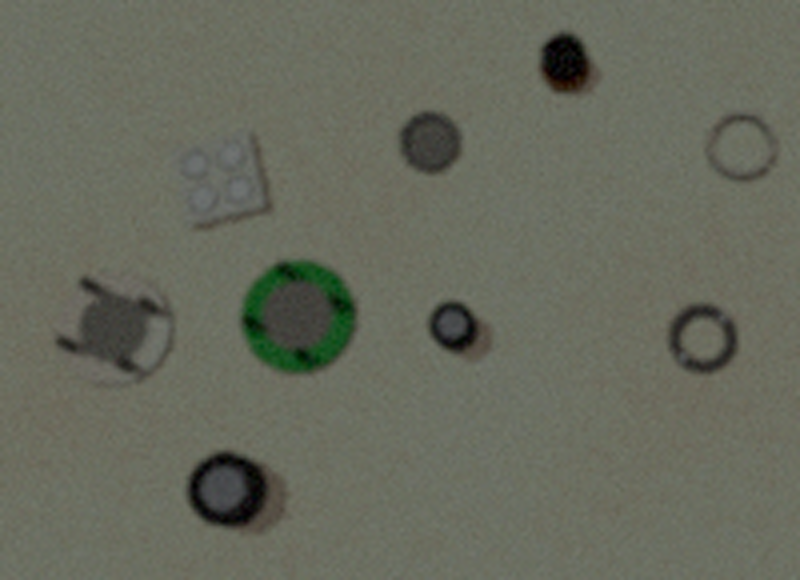

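View pics/crop2.png

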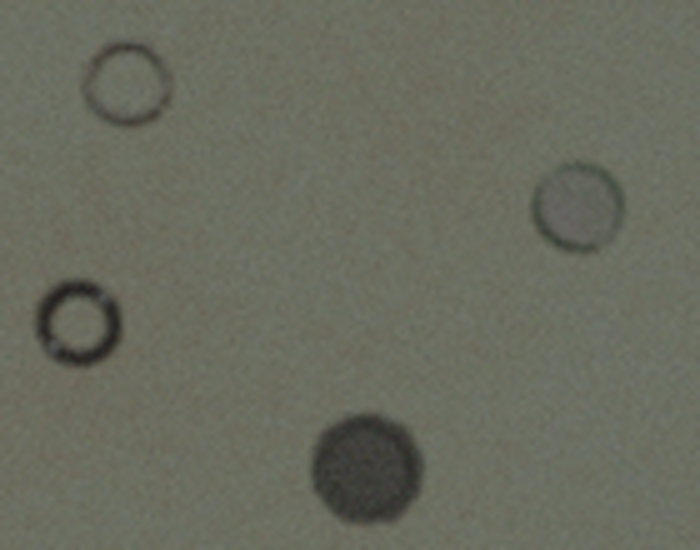

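Run:
```python
from h import *
c=ctrl.capture('top')
P=dict(spacer=(2,128,83,18),lens=(2,579,207,12),ret=(2,79,323,10),Lcup=(2,368,469,12),Scup=(1,431,142,12),Leye=(1,226,489,50),Seye=(1,454,325,50),jar=(1,565,62,45),dish=(1,226,180,15),holder=(1,114,327,8),green=(1,300,317,8))
for k,(i,u,v,z) in P.items():
    px=((u+.5)/4-.5+100,(v+.5)/4-.5+130) if i==1 else ((u+.5)/5-.5+260,(v+.5)/5-.5+150)
    w=world(c,px,z); print(k,np.round(w,1),round(float(np.hypot(*w[:2]))), round(float(np.degrees(np.arctan2(w[1],w[0])))))
```

```text
spacer [ 631.8 -125.7   18. ] 644 -11
lens [ 545.2 -403.1   12. ] 678 -36
ret [481.6 -89.5  10. ] 490 -11
Lcup [ 386.3 -262.1   12. ] 467 -34
Scup [644.4 119.9  12. ] 656 11
Leye [373.  271.2  50. ] 461 36
Seye [491.4  99.9  50. ] 501 11
jar [696.8  11.4  45. ] 697 1
dish [617.8 281.8  15. ] 679 25
holder [504.1 369.8   8. ] 625 36
green [507.8 224.1   8. ] 555 24
```

Emit:
move_arm(motion=[{"offset": [-0.06,0.005,0],"angular": [0,0,0],"jaw": 0.085},{"offset": [-0.12,0.01,0],"angular": [0,0,0],"jaw": 0.085},{"offset": [-0.17,0.015,-0.01],"angular": [0,0,0],"jaw": 0.085},{"offset": [-0.22,0.02,-0.02],"angular": [0,0,0],"jaw": 0.085},{"offset": [-0.22,0.02,-0.02],"angular": [0,0,0],"jaw": 0.085}])

```text
time_s: 0.78
eef_pos: [435.4, 396.2, 262.0]
ee_rot: [0.0, 0.222, 0.975, -0.0]
force: [-0.3, 0.9, 0.5]
grip_width: 0.997
```

Run:
```python
from h import *
c=cap('wrist','w1.png');s=ctrl.sense();print(s['eef_pos'],ctrl.tips_ahead,s['time_s'])
Rm=cv2.Rodrigues(np.array(c['rvec'],float))[0];o=-Rm.T@np.array(c['tvec']).ravel();print(o,Rm[2],c['intrinsics'][0])
```

```text
[433.59521107 397.0734767  261.7786279 ] 11.0 0.825
[366.53192684 429.13991038 393.17364979] [ 0.27159531 -0.13044564 -0.95353024] [300.75171661   0.         257.35923957]
```

View pics/w1.png

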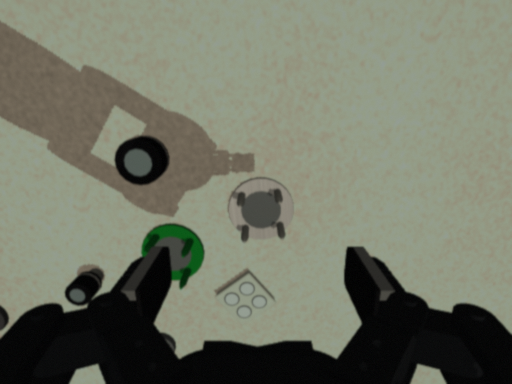

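Run:
```python
import cv2
t=cv2.imread('pics/w1.png')
cv2.imwrite('pics/crop3.png',cv2.convertScaleAbs(cv2.resize(t[120:255,100:310],None,fx=3.8,fy=3.8,interpolation=cv2.INTER_CUBIC),alpha=1.3))
```

```text
(no output)
```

View pics/crop3.png

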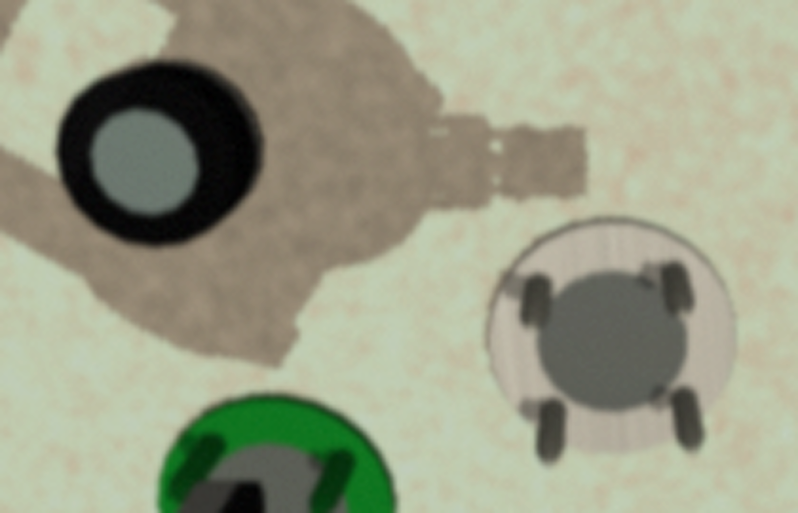

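```bash
cat >> h.py <<'E'
def proj(c,P): return cv2.projectPoints(np.array(P,float).reshape(-1,3),np.array(c['rvec'],float),np.array(c['tvec'],float),c['intrinsics'],None)[0].reshape(-1,2)
E
python3 - <<'E'
from h import *
from scipy.optimize import least_squares
c=ctrl.capture('wrist')
f=lambda u,v:((u+.5)/3.8-.5+100,(v+.5)/3.8-.5+120)
obs=np.array([f(533,320),f(686,308),f(549,456),f(695,444),f(612,341)])
# assign tips by nearest under model
def model(p):
    a=p[2]+np.radians([45,135,225,315]);return np.vstack([np.c_[p[0]+34*np.cos(a),p[1]+34*np.sin(a),np.full(4,51.)],[p[0],p[1],8]])
def res(p):
    m=proj(c,model(p)); return np.r_[[np.min(np.linalg.norm(m[:4]-o,axis=1)) for o in obs[:4]],m[4]-obs[4]]
best=min((least_squares(res,[504,370,y]) for y in np.radians(range(-45,45,10))),key=lambda r:r.cost)
print(best.x[:2],np.degrees(best.x[2]),best.fun)
print('hold',world(c,obs[4],8),'Leye',world(c,f(146,162),50))
E
```

```text
[497.63166839 371.82980451] -20.560987402530376 [ 0.22531148  0.35139726  0.30361893  0.46291121  0.4717098  -0.97032224]
hold [498.63176982 370.64180617   8.        ] Leye [369.9169473  273.84531433  50.        ]
```

Emit:
move_arm(motion=[{"offset": [0.002,-0.045,0.04],"angular": [0,0,-2],"jaw": 0.085},{"offset": [0.003,-0.09,0.08],"angular": [0,0,-4.8],"jaw": 0.085},{"offset": [0.0045,-0.1388,0.12],"angular": [0,0,-4.8],"jaw": 0.085},{"offset": [0.0045,-0.1388,0.165],"angular": [0,0,-4.8],"jaw": 0.085},{"offset": [0.0045,-0.1388,0.165],"angular": [0,0,-4.8],"jaw": 0.085}])

```text
time_s: 1.5
eef_pos: [366.8, 274.1, 95.7]
ee_rot: [-0.002, 0.179, 0.984, -0.001]
force: [0.1, 0.2, 0.0]
grip_width: 0.993
```

Run:
```python
from h import *
s=ctrl.sense();q=s['ee_rot'];print(s['eef_pos'],s['time_s']);print(R.from_quat([q[1],q[2],q[3],q[0]]).as_matrix().round(3));print(go([370,273.5,26]))
cap('wrist','w2.png')
```

```text
[366.8239664  274.09472768  95.69594354] 1.5
[[-0.936  0.351 -0.005]
 [ 0.351  0.936 -0.002]
 [ 0.004 -0.004 -1.   ]]
[-0.0035  0.0008  0.0697]
```

View pics/w2.png

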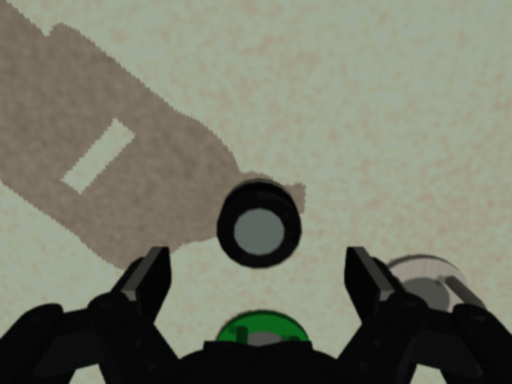

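Emit:
move_arm(motion=[{"offset": [-0.001,0,0.04],"angular": [0,0,0],"jaw": 0.085},{"offset": [-0.001,0,0.071],"angular": [0,0,0],"jaw": 0.085},{"offset": [-0.001,0,0.071],"angular": [0,0,0],"jaw": 0.085},{"offset": [-0.001,0,0.071],"angular": [0,0,0],"jaw": 0.045},{"offset": [-0.001,0,0.071],"angular": [0,0,0],"jaw": 0.045}], squeeze=50)

```text
time_s: 2.17
eef_pos: [371.0, 274.5, 28.3]
ee_rot: [0.001, 0.179, 0.984, 0.001]
force: [-6.4, -1.9, 16.3]
grip_width: 0.641
```

Emit:
move_arm(motion=[{"offset": [0,0,0],"angular": [0,0,0],"jaw": 0.045},{"offset": [0,0,0],"angular": [0,0,0],"jaw": 0.045},{"offset": [0,0,0],"angular": [0,0,0],"jaw": 0.045}])

```text
time_s: 2.55
eef_pos: [370.9, 274.5, 28.4]
ee_rot: [0.001, 0.179, 0.984, 0.001]
force: [-2.8, -0.7, 12.0]
grip_width: 0.641
```

Run:
```python
from h import *
s=ctrl.sense();print(s['eef_pos'],s['time_s'],s['grip_width']*85.4,ctrl.tips_ahead,s['force']);print(go([386.3,-262.1,120]),s['ee_rot'])
```

```text
[370.9128296  274.50944867  28.37384311] 2.55 54.77300004023454 11.0 [-2.77320071 -0.7393788  11.98480557]
[-0.2036 -0.4966 -0.0922] [1.32315665e-03 1.78941615e-01 9.83858422e-01 8.67954868e-04]
```

Emit:
move_arm(motion=[{"offset": [0,0,-0.04],"angular": [0,0,0],"jaw": 0.045},{"offset": [-0.008,-0.03,-0.085],"angular": [0,0,0],"jaw": 0.045},{"offset": [-0.022,-0.082,-0.1],"angular": [0,0,0],"jaw": 0.045},{"offset": [-0.037,-0.14,-0.11],"angular": [0,0,0],"jaw": 0.045},{"offset": [-0.052,-0.195,-0.12],"angular": [0,0,0],"jaw": 0.045}])

```text
time_s: 3.18
eef_pos: [349.7, 71.6, 147.7]
ee_rot: [0.001, 0.179, 0.984, 0.0]
force: [1.1, -1.3, -2.6]
grip_width: 0.64
```

Emit:
move_arm(motion=[{"offset": [-0.016,-0.058,-0.011],"angular": [0,0,0],"jaw": 0.045},{"offset": [-0.032,-0.116,-0.022],"angular": [0,0,0],"jaw": 0.045},{"offset": [-0.048,-0.174,-0.033],"angular": [0,0,0],"jaw": 0.045},{"offset": [-0.064,-0.232,-0.044],"angular": [0,0,0],"jaw": 0.045},{"offset": [-0.078,-0.288,-0.054],"angular": [0,0,0],"jaw": 0.045}])

```text
time_s: 3.8
eef_pos: [320.9, -225.9, 201.8]
ee_rot: [0.001, 0.179, 0.984, -0.001]
force: [0.8, -0.2, -1.9]
grip_width: 0.643
```

Emit:
move_arm(motion=[{"offset": [-0.004,-0.0125,0],"angular": [0,0,0],"jaw": 0.045},{"offset": [-0.004,-0.0125,0],"angular": [0,0,0],"jaw": 0.045},{"offset": [-0.004,-0.0125,0],"angular": [0,0,0],"jaw": 0.045}])

```text
time_s: 4.18
eef_pos: [321.0, -235.6, 200.3]
ee_rot: [-0.0, 0.178, 0.984, 0.0]
force: [0.2, 0.1, -1.8]
grip_width: 0.638
```

Run:
```python
from h import *
s=ctrl.sense();print(s['eef_pos'],s['time_s'],s['grip_width']*85.4,s['force'])
cap('wrist','w3.png')
```

```text
[ 320.96143585 -235.64391268  200.338606  ] 4.175 54.44676673205574 [ 0.22179052  0.08837086 -1.83549473]
```

View pics/w3.png

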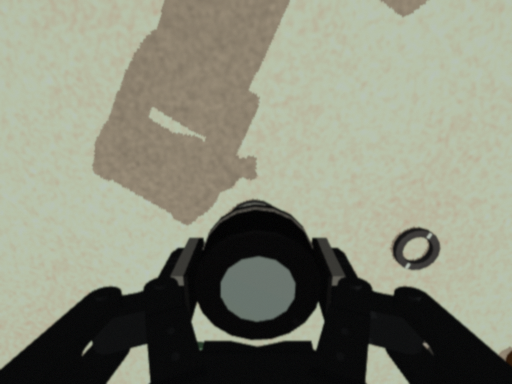

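Run:
```python
from h import *
w=ctrl.capture('wrist');print('ret w',world(w,(416,248),10))
c=ctrl.capture('side');P=dict(Lcup=(202,285.5,12),ret=(238.5,223,10),spacer=(298.5,229.5,18),lens=(276,340,12),Scup=(290,161,12))
for k,(u,v,z) in P.items(): print(k,world(c,(u,v),z).round(1))
g=cv2.cvtColor(cv2.imread('pics/top0.png'),cv2.COLOR_BGR2GRAY).astype(float); t=ctrl.capture('top')
bg=cv2.medianBlur(g.astype('uint8'),61).astype(float)
for k,(u,v,z) in dict(Lcup=(333,243.5,12),ret=(275.4,214.2,10),Scup=(207.4,165,12),lens=(375.4,191,12),spacer=(285,166,18)).items():
    y,x=np.mgrid[int(v)-14:int(v)+16,int(u)-14:int(u)+16]
    d=abs(cv2.GaussianBlur(g-bg,(0,0),1))[int(v)-14:int(v)+16,int(u)-14:int(u)+16]; m=(d>0.35*d.max())
    h,_=cv2.findContours(m.astype('uint8'),0,1); h=max(h,key=cv2.contourArea); (a,b),r,_=cv2.fitEllipse(h)
    print(k,a+x[0,0],b+y[0,0],r,world(t,(a+x[0,0],b+y[0,0]),z).round(1))
```

```text
ret w [476.51070139 -92.33559234  10.        ]
Lcup [ 387.1 -266.8   12. ]
ret [481.6 -93.6  10. ]
spacer [ 632.6 -130.5   18. ]
lens [ 544.7 -407.6   12. ]
Scup [643.5 115.3  12. ]
Lcup 332.94336128234863 243.48277950286865 (21.63857078552246, 22.42053985595703) [ 386.1 -261.3   12. ]
ret 275.3627071380615 214.32427215576172 (17.05317497253418, 17.68523597717285) [481.2 -89.4  10. ]
Scup 207.16733741760254 165.22027206420898 (14.966574668884277, 15.66083812713623) [644.2 120.6  12. ]
lens 375.15479946136475 191.1692066192627 (17.82605743408203, 18.748319625854492) [ 544.6 -402.3   12. ]
spacer 285.1270446777344 166.48965549468994 (17.434595108032227, 18.142751693725586) [ 630.9 -125.4   18. ]
```

Run:
```python
from h import *
w=ctrl.capture('wrist');print('eyepiece top',world(w,(258,287),222));print(ctrl.sense()['eef_pos'],go([384,-264,60]))
```

```text
eyepiece top [ 321.58766945 -236.35425465  222.        ]
[ 321.02608542 -236.37083531  200.36544277] [-0.0687 -0.0037  0.1404]
```

Emit:
move_arm(motion=[{"offset": [-0.035,-0.002,0.04],"angular": [0,0,0],"jaw": 0.045},{"offset": [-0.0687,-0.0037,0.08],"angular": [0,0,0],"jaw": 0.045},{"offset": [-0.0687,-0.0037,0.125],"angular": [0,0,0],"jaw": 0.045},{"offset": [-0.0687,-0.0037,0.14],"angular": [0,0,0],"jaw": 0.045},{"offset": [-0.0687,-0.0037,0.14],"angular": [0,0,0],"jaw": 0.045}])

```text
time_s: 5.05
eef_pos: [383.8, -264.5, 60.5]
ee_rot: [-0.0, 0.179, 0.984, 0.0]
force: [0.2, -0.2, -2.2]
grip_width: 0.64
```

Run:
```python
from h import *
print(ctrl.sense()['eef_pos'],ctrl.sense()['force'])
s=cap('side')['img'][220:330,130:290];w=cap('wrist')['img'][150:,110:400]
f=lambda a:cv2.resize(a[:,:,::-1],(400,int(400*a.shape[0]/a.shape[1])),interpolation=cv2.INTER_CUBIC)
a,b=f(s),f(w);h=max(len(a),len(b));p=lambda i:np.pad(i,((0,h-len(i)),(0,0),(0,0)))
cv2.imwrite('pics/c4.png',cv2.convertScaleAbs(np.hstack([p(a),p(b)]),alpha=1.5))
```

```text
[ 383.77358739 -264.48865763   60.49809264] [ 0.18203695 -0.15320921 -2.19572067]
```

View pics/c4.png

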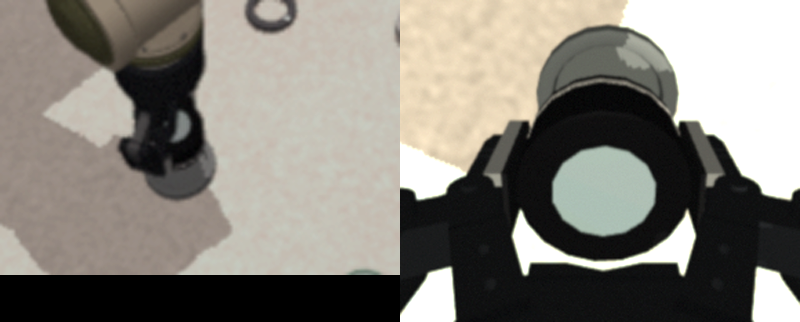

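Run:
```python
from h import *
from scipy.optimize import least_squares
w=ctrl.capture('wrist')
a=np.linspace(0,2*np.pi,180)
def ext(p):
    P=np.vstack([np.c_[p[0]+34*np.cos(a),p[1]+34*np.sin(a),0*a+z] for z in(0,12)]);m=proj(w,P);return np.array([m[:,0].min(),m[:,0].max(),m[:,1].min()])
r=least_squares(lambda p:ext(p)-[210,310.8,168.9],[384,-264]);print(r.x,r.fun)
```

```text
[ 387.76642336 -264.76691886] [-1.72227874  1.71925608  0.18672566]
```

Emit:
move_arm(motion=[{"offset": [-0.0028,0.001,0.012],"angular": [0,0,0],"jaw": 0.045},{"offset": [-0.0028,0.001,0.022],"angular": [0,0,0],"jaw": 0.045},{"offset": [-0.0028,0.001,0.0275],"angular": [0,0,0],"jaw": 0.045},{"offset": [-0.0028,0.001,0.0275],"angular": [0,0,0],"jaw": 0.045},{"offset": [-0.0028,0.001,0.0275],"angular": [0,0,0],"jaw": 0.045}])

```text
time_s: 5.82
eef_pos: [386.7, -264.7, 32.6]
ee_rot: [-0.0, 0.179, 0.984, 0.0]
force: [-0.3, 0.9, -2.4]
grip_width: 0.637
```

Emit:
move_arm(motion=[{"offset": [0,0,0],"angular": [0,0,0],"jaw": 0.062},{"offset": [0,0,0],"angular": [0,0,0],"jaw": 0.07},{"offset": [0,0,0],"angular": [0,0,0],"jaw": 0.085},{"offset": [0,0,-0.04],"angular": [0,0,0],"jaw": 0.085},{"offset": [0,0,-0.08],"angular": [0,0,0],"jaw": 0.085}])

```text
time_s: 6.45
eef_pos: [386.6, -264.5, 113.7]
ee_rot: [-0.0, 0.179, 0.984, 0.0]
force: [0.1, -0.5, 0.9]
grip_width: 0.997
```

Run:
```python
from h import *
print(ctrl.sense()['eef_pos'],ctrl.sense()['force'],go([575,-143,150]))
```

```text
[ 386.62811358 -264.53747645  113.73058054] [ 0.13185297 -0.50280947  0.89996405] [-0.1334  0.1801 -0.0363]
```

Emit:
move_arm(motion=[{"offset": [-0.027,0.053,-0.015],"angular": [0,0,0],"jaw": 0.085},{"offset": [-0.054,0.106,-0.03],"angular": [0,0,0],"jaw": 0.085},{"offset": [-0.082,0.16,-0.045],"angular": [0,0,0],"jaw": 0.085},{"offset": [-0.11,0.214,-0.05],"angular": [0,0,0],"jaw": 0.085},{"offset": [-0.11,0.214,-0.05],"angular": [0,0,0],"jaw": 0.085}])

```text
time_s: 7.08
eef_pos: [567.0, -100.4, 162.8]
ee_rot: [0.001, 0.177, 0.984, 0.0]
force: [1.0, 0.5, -0.2]
grip_width: 0.997
```

Run:
```python
from h import *
print(ctrl.sense()['eef_pos'])
c=cap('wrist'); s=cap('side')['img'][220:330,130:290]
cv2.imwrite('pics/w5.png',cv2.convertScaleAbs(np.hstack([c['img'][:,:,::-1],cv2.resize(s[:,:,::-1],(280,192)).repeat(1,0) if 0 else np.pad(cv2.resize(s[:,:,::-1],(280,192)),((0,192),(0,0),(0,0)))]),alpha=1.2))
```

```text
[ 566.98185265 -100.41272483  162.83153574]
```

View pics/w5.png

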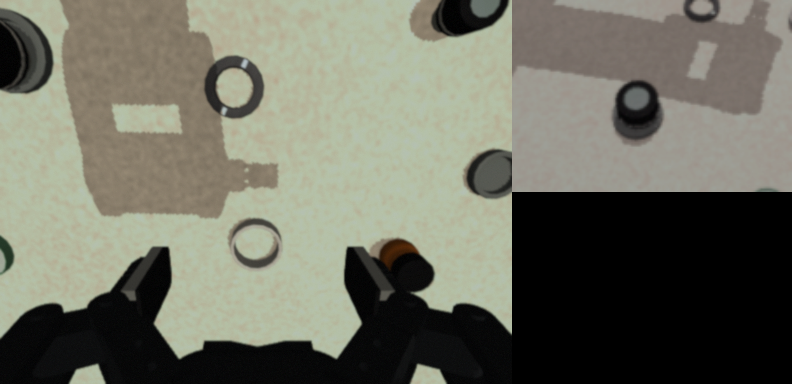

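Run:
```python
from h import *
c=ctrl.capture('wrist')
for k,p,z in(('spacer',(256,244),18),('ret',(234.5,87),10),('scup',(492,173),12),('seye',(483,5),50)): print(k,world(c,p,z).round(1))
w=world(c,(256,244),18);print(go([w[0],w[1],60]))
```

```text
spacer [ 626.1 -127.8   18. ]
ret [478.1 -92.4  10. ]
scup [638.1 110.5  12. ]
seye [491.4  95.6  50. ]
[-0.0662 -0.0009  0.1024]
```

Run:
```python
from h import *
print(ctrl.sense()['eef_pos'],go([627,-128,60]),ctrl.sense()['ee_rot'])
```

```text
[ 564.51382126 -103.60313105  162.4762904 ] [-0.0672 -0.0008  0.1024] [-4.63494095e-04  1.79237403e-01  9.83805742e-01 -3.72477468e-05]
```

Emit:
move_arm(motion=[{"offset": [-0.035,0.001,0.05],"angular": [0,0,0],"jaw": 0.085},{"offset": [-0.0681,0.0022,0.1],"angular": [0,0,0],"jaw": 0.085},{"offset": [-0.0681,0.0022,0.135],"angular": [0,0,0],"jaw": 0.085},{"offset": [-0.0681,0.0022,0.149],"angular": [0,0,0],"jaw": 0.085},{"offset": [-0.0681,0.0022,0.149],"angular": [0,0,0],"jaw": 0.085}])

```text
time_s: 7.85
eef_pos: [629.1, -125.8, 14.1]
ee_rot: [-0.0, 0.18, 0.984, 0.0]
force: [0.1, -0.1, -0.2]
grip_width: 0.995
```

Emit:
move_arm(motion=[{"offset": [0,0,0],"angular": [0,0,0],"jaw": 0.045},{"offset": [0,0,0],"angular": [0,0,0],"jaw": 0.045},{"offset": [0,0,0],"angular": [0,0,0],"jaw": 0.045},{"offset": [0,0,0],"angular": [0,0,0],"jaw": 0.045}], squeeze=40)

```text
time_s: 8.35
eef_pos: [630.4, -125.5, 16.0]
ee_rot: [0.001, 0.179, 0.984, -0.0]
force: [-3.2, 0.4, 8.6]
grip_width: 0.609
```

```bash
cat >> h.py <<'E'
import pickle
def snap(f,n='wrist'):
    """settled capture, saved with its calibration"""
    ctrl.capture(n);c=cap(n,f);pickle.dump(c,open('pics/'+f+'.pkl','wb'));return c
E
python3 - <<'E'
from h import *
s=ctrl.sense();print(s['eef_pos'],s['grip_width']*85.4,s['force'])
E
```

```text
[ 630.3527927  -125.45744725   16.04726804] 51.99859283163277 [-3.23524616  0.41095804  8.58034731]
```

Emit:
move_arm(motion=[{"offset": [0,0,-0.05],"angular": [0,0,0],"jaw": 0.045},{"offset": [0.015,0.021,-0.1],"angular": [0,0,0],"jaw": 0.045},{"offset": [0.048,0.068,-0.117],"angular": [0,0,0],"jaw": 0.045},{"offset": [0.083,0.117,-0.117],"angular": [0,0,0],"jaw": 0.045},{"offset": [0.118,0.167,-0.117],"angular": [0,0,0],"jaw": 0.045}])

```text
time_s: 8.98
eef_pos: [577.5, 74.4, 132.0]
ee_rot: [0.001, 0.179, 0.984, 0.0]
force: [1.0, 0.4, 0.3]
grip_width: 0.611
```

Emit:
move_arm(motion=[{"offset": [0.036,0.05,0],"angular": [0,0,0],"jaw": 0.045},{"offset": [0.071,0.1,0],"angular": [0,0,0],"jaw": 0.045},{"offset": [0.107,0.15,0],"angular": [0,0,0],"jaw": 0.045},{"offset": [0.142,0.2,0],"angular": [0,0,0],"jaw": 0.045},{"offset": [0.178,0.251,0],"angular": [0,0,0],"jaw": 0.045}])

```text
time_s: 9.6
eef_pos: [499.3, 372.3, 131.9]
ee_rot: [0.001, 0.179, 0.984, 0.0]
force: [1.1, -0.2, -0.5]
grip_width: 0.612
```

Emit:
move_arm(motion=[{"offset": [0,0,0.02],"angular": [0,0,0],"jaw": 0.045},{"offset": [0,0,0.035],"angular": [0,0,0],"jaw": 0.045},{"offset": [0,0,0.035],"angular": [0,0,0],"jaw": 0.045},{"offset": [0,0,0.035],"angular": [0,0,0],"jaw": 0.045}])

```text
time_s: 10.1
eef_pos: [500.5, 369.9, 96.6]
ee_rot: [0.0, 0.18, 0.984, 0.0]
force: [0.4, -0.1, 0.7]
grip_width: 0.608
```

Run:
```python
from h import *
c=snap('w6.png');s=ctrl.sense();print(s['eef_pos'],s['grip_width']*85.4,s['ee_rot'])
cv2.imwrite('pics/w6b.png',cv2.convertScaleAbs(cv2.resize(c['img'][140:340,130:390,::-1],None,fx=3,fy=3,interpolation=cv2.INTER_CUBIC),alpha=1.4))
```

```text
[500.48319726 370.10202269  96.65723837] 52.092496724806246 [5.33091328e-04 1.79442104e-01 9.83768303e-01 4.15084730e-04]
```

View pics/w6b.png

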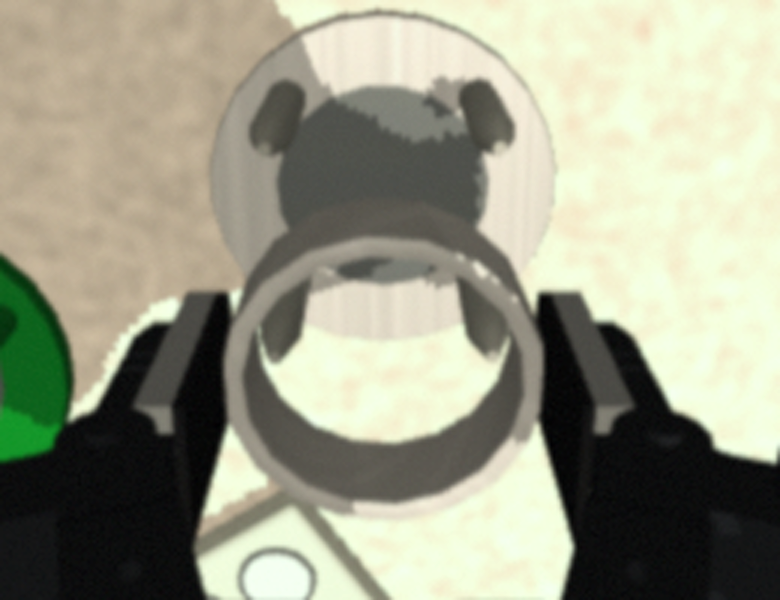

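```bash
cat > fit.py <<'E'
from h import *
from scipy.optimize import least_squares
def fit(c,f,tips,disc,sp,zs):
    a=np.linspace(0,2*np.pi,360)
    O=np.array([f(*t) for t in tips])
    def res(p):
        t=p[2]+np.radians([45,135,225,315]);m=proj(c,np.c_[p[0]+34*np.cos(t),p[1]+34*np.sin(t),np.full(4,51.)])
        r=[m[np.argmin(np.linalg.norm(m-o,axis=1))]-o for o in O]
        d=np.vstack([proj(c,np.c_[p[0]+45*np.cos(a),p[1]+45*np.sin(a),0*a+z]) for z in(0,8)])
        L=f(disc[0],0)[0];Rr=f(disc[1],0)[0];T=f(0,disc[2])[1]
        return np.r_[np.ravel(r),d[:,0].min()-L,d[:,0].max()-Rr,d[:,1].min()-T]
    r=least_squares(res,[499,370,np.radians(-20.6)]);print('holder',r.x[:2].round(2),np.degrees(r.x[2]).round(2),r.fun.round(1))
    l,rr,tp,b=sp;L=f(l,0)[0];Rr=f(rr,0)[0];T=f(0,tp)[1];B=f(0,b)[1]
    def rs(p):
        d=proj(c,np.c_[p[0]+27*np.cos(a),p[1]+27*np.sin(a),0*a+p[2]]);return [d[:,0].min()-L,d[:,0].max()-Rr,d[:,1].min()-T,d[:,1].max()-B]
    q=least_squares(rs,[499,370,zs]);print('part',q.x.round(2),np.round(q.fun,1))
    q=least_squares(lambda p:rs([*p,zs]),[499,370]);print('part fixed z',q.x.round(2),np.round(q.fun,1))
E
python3 - <<'E'
from fit import *
c=pickle.load(open('pics/w6.png.pkl','rb'));f=lambda u,v:((u+.5)/3-.5+130,(v+.5)/3-.5+140)
fit(c,f,[(270,150),(503,145),(276,356),(492,351)],(210,555,12),(225,545,238,517),98.6)
E
```

```text
holder [502.12 369.58] -20.43 [-1.1 -0.7 -0.5  0.6  0.1  0.   0.7  1.3 -0.1  1.2 -1.1]
part [506.82 367.74  93.68] [ 0.2 -0.2 -0.2  0.2]
part fixed z [504.23 368.7 ] [-1.8  1.8 -1.6  2.3]
```

Emit:
move_arm(motion=[{"offset": [0.003,0,0.015],"angular": [0,0,0],"jaw": 0.045},{"offset": [0.003,0,0.022],"angular": [0,0,0],"jaw": 0.045},{"offset": [0.003,0,0.028],"angular": [0,0,0],"jaw": 0.045},{"offset": [0.003,0,0.034],"angular": [0,0,0],"jaw": 0.045},{"offset": [0.003,0,0.034],"angular": [0,0,0],"jaw": 0.045}])

```text
time_s: 10.82
eef_pos: [496.9, 371.3, 61.3]
ee_rot: [-0.0, 0.179, 0.984, -0.0]
force: [0.1, -0.8, -0.6]
grip_width: 0.611
```

Run:
```python
from h import *
c=snap('w7.png');s=ctrl.sense();print(s['eef_pos'],s['force'])
cv2.imwrite('pics/w7b.png',cv2.convertScaleAbs(cv2.resize(c['img'][140:340,130:390,::-1],None,fx=3,fy=3,interpolation=cv2.INTER_CUBIC),alpha=1.4))
```

```text
[497.18335976 371.48280398  61.94735624] [-0.2838458   0.32263491  1.1949075 ]
```

View pics/w7b.png

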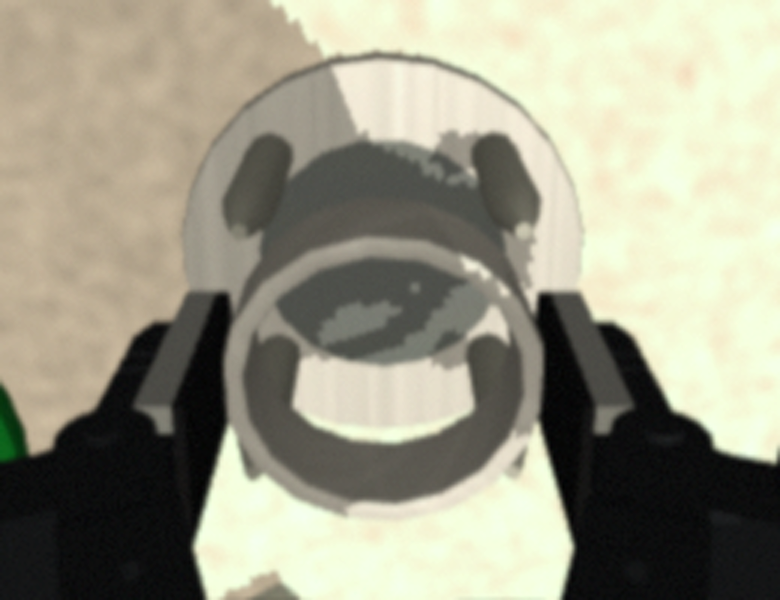

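Emit:
move_arm(motion=[{"offset": [0,0,0.006],"angular": [0,0,0],"jaw": 0.045},{"offset": [0,0,0.012],"angular": [0,0,0],"jaw": 0.045},{"offset": [0,0,0.018],"angular": [0,0,0],"jaw": 0.045},{"offset": [0,0,0.02],"angular": [0,0,0],"jaw": 0.045}])

```text
time_s: 11.42
eef_pos: [496.9, 371.3, 41.2]
ee_rot: [-0.0, 0.179, 0.984, -0.0]
force: [0.4, -0.7, 0.2]
grip_width: 0.608
```

Emit:
move_arm(motion=[{"offset": [0,0,0.006],"angular": [0,0,0],"jaw": 0.045},{"offset": [0,0,0.012],"angular": [0,0,0],"jaw": 0.045},{"offset": [0,0,0.015],"angular": [0,0,0],"jaw": 0.045},{"offset": [0,0,0.016],"angular": [0,0,0],"jaw": 0.045},{"offset": [0,0,0.016],"angular": [0,0,0],"jaw": 0.045}])

```text
time_s: 12.05
eef_pos: [497.1, 371.5, 25.9]
ee_rot: [0.0, 0.179, 0.984, 0.0]
force: [0.8, 0.4, 0.2]
grip_width: 0.608
```

Emit:
move_arm(motion=[{"offset": [0,0,0.001],"angular": [0,0,0],"jaw": 0.045},{"offset": [0,0,0.0018],"angular": [0,0,0],"jaw": 0.045},{"offset": [0,0,0.0018],"angular": [0,0,0],"jaw": 0.06},{"offset": [0,0,0.0018],"angular": [0,0,0],"jaw": 0.072},{"offset": [0,0,0.0018],"angular": [0,0,0],"jaw": 0.072}])

```text
time_s: 12.68
eef_pos: [497.1, 371.4, 24.0]
ee_rot: [0.0, 0.179, 0.984, 0.0]
force: [-0.9, -0.4, -0.4]
grip_width: 0.843
```

Emit:
move_arm(motion=[{"offset": [0,0,-0.03],"angular": [0,0,0],"jaw": 0.072},{"offset": [0,0,-0.08],"angular": [0,0,0],"jaw": 0.085},{"offset": [0.03,0,-0.12],"angular": [0,0,0],"jaw": 0.085},{"offset": [0.03,0,-0.12],"angular": [0,0,0],"jaw": 0.085}])

```text
time_s: 13.18
eef_pos: [468.9, 383.4, 147.3]
ee_rot: [0.002, 0.178, 0.984, 0.002]
force: [0.1, -1.5, -0.5]
grip_width: 1.0
```

Run:
```python
from h import *
c=snap('w8.png');s=ctrl.sense();print(s['eef_pos'],s['force'],go([481,-91,150]))
cv2.imwrite('pics/w8b.png',cv2.convertScaleAbs(cv2.resize(c['img'][120:320,130:390,::-1],None,fx=3,fy=3,interpolation=cv2.INTER_CUBIC),alpha=1.4))
```

```text
[468.87960899 381.9276504  143.61154354] [-0.29734314 -0.13743918 -0.87554574] [-0.1778 -0.4384 -0.0063]
```

View pics/w8b.png

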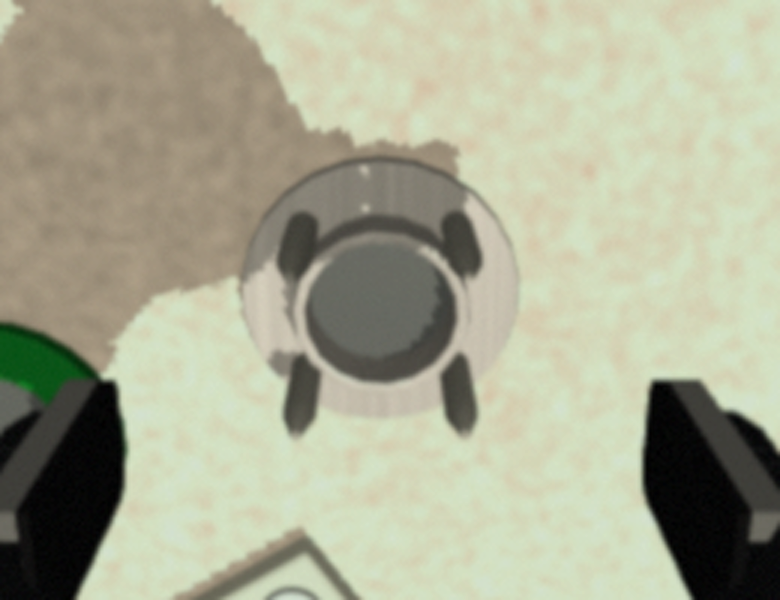

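Run:
```python
from h import *
c=pickle.load(open('pics/w7.png.pkl','rb'));T=np.array([497.2,371.5,61.95]);X=np.array([-.936,.352,0]);Y=np.array([.352,.936,0]);Z=np.array([0,0,-1.])
for h in(0,3,6,9,11,14): print(h,((proj(c,[T+11*X+sg*26.5*Y+h*Z for sg in(-1,1)])+.5-[130,140])*3-.5).round(0).tolist())
```

```text
0 [[220.0, 300.0], [551.0, 300.0]]
3 [[223.0, 292.0], [547.0, 291.0]]
6 [[226.0, 284.0], [544.0, 283.0]]
9 [[229.0, 276.0], [541.0, 276.0]]
11 [[231.0, 271.0], [539.0, 271.0]]
14 [[234.0, 264.0], [536.0, 264.0]]
```

Emit:
move_arm(motion=[{"offset": [-0.024,-0.052,0],"angular": [0,0,0],"jaw": 0.085},{"offset": [-0.048,-0.104,0],"angular": [0,0,0],"jaw": 0.085},{"offset": [-0.073,-0.155,0.01],"angular": [0,0,0],"jaw": 0.085},{"offset": [-0.097,-0.206,0.025],"angular": [0,0,0],"jaw": 0.085},{"offset": [-0.121,-0.256,0.045],"angular": [0,0,0],"jaw": 0.07}])

```text
time_s: 13.9
eef_pos: [491.8, 97.5, 97.5]
ee_rot: [-0.001, 0.179, 0.984, -0.0]
force: [1.5, 0.5, 0.1]
grip_width: 0.828
```

Emit:
move_arm(motion=[{"offset": [0,0,0],"angular": [0,0,0],"jaw": 0.07},{"offset": [0,0,0],"angular": [0,0,0],"jaw": 0.07}])

```text
time_s: 14.15
eef_pos: [491.9, 99.7, 98.2]
ee_rot: [-0.001, 0.179, 0.984, -0.0]
force: [0.1, 1.2, 0.1]
grip_width: 0.818
```

Run:
```python
from h import *
c=snap('w9.png');s=ctrl.sense();print(s['eef_pos'],go([492,99.5,26]))
g=cv2.cvtColor(c['img'],cv2.COLOR_RGB2GRAY)
m=(g<60).astype('uint8');n,l,st,ce=cv2.connectedComponentsWithStats(m)
for i in range(1,n):
    if st[i,4]>300: print(st[i],ce[i].round(1))
print(proj(c,[[492,99.5,50],[492,99.5,18]]))
```

```text
[492.02276779 100.62044108  98.81342165] [-0.0004 -0.0011  0.0728]
[ 358  104   79  104 1715] [394.1 153.3]
[447 131  65  21 850] [477.6 141.5]
[ 231  181   53   62 1848] [257.3 209.4]
[422 193  55  29 693] [448.8 205.9]
[   8  232   68   59 2022] [ 41.3 261.1]
[    0   241   512   143 35862] [257.4 336.7]
[[256.55954178 221.2190902 ]
 [256.66430838 204.40455025]]
```

Emit:
move_arm(motion=[{"offset": [0.001,-0.001,0.04],"angular": [0,0,0],"jaw": 0.07},{"offset": [0.001,-0.001,0.0725],"angular": [0,0,0],"jaw": 0.07},{"offset": [0.001,-0.001,0.0725],"angular": [0,0,0],"jaw": 0.07},{"offset": [0.001,-0.001,0.0725],"angular": [0,0,0],"jaw": 0.025},{"offset": [0.001,-0.001,0.0725],"angular": [0,0,0],"jaw": 0.025}])

```text
time_s: 14.88
eef_pos: [491.6, 99.5, 27.9]
ee_rot: [0.001, 0.179, 0.984, 0.0]
force: [-2.6, -0.7, 19.7]
grip_width: 0.407
```

Emit:
move_arm(motion=[{"offset": [0,0,0],"angular": [0,0,0],"jaw": 0.025},{"offset": [0,0,0],"angular": [0,0,0],"jaw": 0.025},{"offset": [0,0,0],"angular": [0,0,0],"jaw": 0.025},{"offset": [0,0,0],"angular": [0,0,0],"jaw": 0.025}])

```text
time_s: 15.38
eef_pos: [491.6, 99.4, 28.0]
ee_rot: [0.001, 0.179, 0.984, 0.0]
force: [-1.7, 1.4, 6.2]
grip_width: 0.41
```

Run:
```python
from h import *
s=ctrl.sense();print(s['eef_pos'],s['grip_width']*85.4,s['force'],go([643.5,118.5,60]))
```

```text
[491.6045932   99.3709752   28.00541874] 35.0374654082471 [-1.72813208  1.35514255  6.18291807] [-0.1355  0.0714 -0.0316]
```

Emit:
move_arm(motion=[{"offset": [0,0,-0.04],"angular": [0,0,0],"jaw": 0.025},{"offset": [-0.01,0.005,-0.07],"angular": [0,0,0],"jaw": 0.025},{"offset": [-0.06,0.032,-0.07],"angular": [0,0,0],"jaw": 0.025},{"offset": [-0.11,0.058,-0.055],"angular": [0,0,0],"jaw": 0.025},{"offset": [-0.1357,0.0715,-0.036],"angular": [0,0,0],"jaw": 0.025}])

```text
time_s: 16.0
eef_pos: [645.4, 118.5, 63.2]
ee_rot: [0.002, 0.179, 0.984, 0.0]
force: [-0.0, 0.5, -1.0]
grip_width: 0.404
```

Emit:
move_arm(motion=[{"offset": [0,0,0],"angular": [0,0,0],"jaw": 0.025},{"offset": [0,0,0],"angular": [0,0,0],"jaw": 0.025},{"offset": [0,0,0.01],"angular": [0,0,0],"jaw": 0.025},{"offset": [0,0,0.02],"angular": [0,0,0],"jaw": 0.025},{"offset": [0,0,0.025],"angular": [0,0,0],"jaw": 0.025}])

```text
time_s: 16.62
eef_pos: [642.4, 118.3, 36.7]
ee_rot: [-0.001, 0.179, 0.984, -0.0]
force: [-0.0, -1.0, -0.2]
grip_width: 0.406
```

Run:
```python
from h import *
c=snap('w10.png');s=ctrl.sense();print(s['eef_pos'],s['grip_width']*85.4,s['force'])
g=cv2.GaussianBlur(cv2.cvtColor(c['img'],cv2.COLOR_RGB2GRAY),(3,3),0)
for v in range(150,240,10): print(v,g[v,190:330:4].tolist())
print('col257',g[140:240:3,257].tolist())
a=np.linspace(0,2*np.pi,360)
for z in(0,12):
    d=proj(c,np.c_[643.5+24.5*np.cos(a),118.5+24.5*np.sin(a),0*a+z]);print(z,d.min(0),d.max(0))
```

```text
[642.51750271 118.30293707  36.74710861] 34.81712076741275 [-0.5284455   0.76177709 -2.20263842]
150 [132, 131, 129, 131, 134, 134, 131, 129, 131, 136, 181, 185, 185, 183, 182, 180, 175, 177, 181, 183, 181, 179, 181, 180, 181, 180, 176, 178, 180, 181, 183, 183, 181, 182, 186]
160 [131, 130, 128, 128, 131, 132, 132, 128, 128, 131, 129, 124, 126, 179, 184, 180, 177, 176, 179, 180, 181, 184, 185, 183, 183, 180, 177, 178, 180, 179, 182, 184, 182, 178, 179]
170 [130, 134, 137, 138, 136, 131, 127, 130, 132, 134, 132, 127, 124, 125, 131, 178, 179, 182, 183, 181, 177, 179, 182, 181, 177, 177, 184, 185, 181, 176, 175, 178, 179, 182, 185]
180 [126, 128, 132, 132, 131, 129, 126, 122, 122, 126, 130, 130, 122, 122, 125, 127, 179, 181, 183, 183, 183, 185, 183, 177, 178, 181, 183, 181, 180, 181, 182, 183, 184, 183, 180]
190 [133, 132, 132, 131, 130, 133, 130, 126, 126, 127, 126, 126, 127, 127, 129, 133, 137, 183, 185, 185, 181, 180, 179, 180, 184, 182, 177, 176, 180, 183, 183, 184, 184, 184, 186]
200 [134, 132, 129, 131, 132, 131, 128, 128, 131, 130, 126, 127, 131, 112, 49, 35, 36, 39, 45, 56, 44, 38, 39, 87, 175, 186, 186, 182, 181, 182, 183, 185, 185, 181, 180]
210 [127, 129, 130, 132, 130, 129, 132, 133, 131, 130, 111, 40, 57, 62, 60, 57, 56, 56, 57, 64, 84, 82, 88, 95, 98, 76, 64, 139, 129, 132, 152, 162, 168, 183, 186]
220 [135, 132, 126, 126, 126, 129, 131, 130, 131, 69, 58, 59, 52, 48, 25, 21, 26, 35, 27, 22, 32, 52, 58, 58, 58, 74, 65, 58, 104, 133, 130, 125, 165, 184, 183]
230 [137, 133, 133, 134, 137, 133, 130, 126, 94, 58, 44, 55, 25, 5, 4, 5, 5, 5, 4, 4, 4, 7, 39, 46, 50, 58, 43, 58, 59, 124, 122, 128, 173, 183, 186]
col257 [181, 180, 178, 176, 176, 176, 175, 177, 179, 181, 181, 183, 181, 181, 183, 186, 184, 171, 128, 50, 38, 62, 62, 56, 58, 54, 24, 49, 31, 4, 4, 5, 4, 3]
0 [218.49675211 191.98300167] [299.13663949 265.89585109]
12 [215.8875313  198.57055373] [301.92416488 276.6768138 ]
```

Emit:
move_arm(motion=[{"offset": [0,0,0.003],"angular": [0,0,0],"jaw": 0.025},{"offset": [0,0,0.0045],"angular": [0,0,0],"jaw": 0.025},{"offset": [0,0,0.0045],"angular": [0,0,0],"jaw": 0.025},{"offset": [0,0,0.0045],"angular": [0,0,0],"jaw": 0.045},{"offset": [0,0,0.0045],"angular": [0,0,0],"jaw": 0.065}])

```text
time_s: 17.35
eef_pos: [643.1, 118.3, 33.2]
ee_rot: [0.0, 0.179, 0.984, 0.0]
force: [-0.6, -0.5, -0.3]
grip_width: 0.72
```

Emit:
move_arm(motion=[{"offset": [0,0,0],"angular": [0,0,0],"jaw": 0.075},{"offset": [0,0,-0.04],"angular": [0,0,0],"jaw": 0.085},{"offset": [0,0,-0.1],"angular": [0,0,0],"jaw": 0.085},{"offset": [0,0,-0.12],"angular": [0,0,0],"jaw": 0.085},{"offset": [0,0,-0.12],"angular": [0,0,0],"jaw": 0.085}])

```text
time_s: 17.98
eef_pos: [643.5, 118.4, 154.5]
ee_rot: [0.002, 0.179, 0.984, 0.0]
force: [-0.4, -0.9, -1.0]
grip_width: 0.998
```

Run:
```python
from h import *
c=snap('w11.png');s=ctrl.sense();print(s['eef_pos'],s['force'],go([545,-403,90]))
```

```text
[642.42147005 118.32661172 151.58407843] [ 0.09084568 -0.82663176 -1.34491373] [-0.0926 -0.5222  0.0618]
```

Emit:
move_arm(motion=[{"offset": [-0.01,-0.058,0],"angular": [0,0,0],"jaw": 0.085},{"offset": [-0.02,-0.116,0],"angular": [0,0,0],"jaw": 0.085},{"offset": [-0.03,-0.174,0],"angular": [0,0,0],"jaw": 0.085},{"offset": [-0.041,-0.232,0],"angular": [0,0,0],"jaw": 0.085},{"offset": [-0.051,-0.29,0],"angular": [0,0,0],"jaw": 0.085}])

```text
time_s: 18.7
eef_pos: [587.4, -172.6, 151.2]
ee_rot: [-0.001, 0.179, 0.984, 0.0]
force: [0.8, 0.1, 0.0]
grip_width: 0.99
```

Emit:
move_arm(motion=[{"offset": [-0.01,-0.058,0],"angular": [0,0,0],"jaw": 0.085},{"offset": [-0.02,-0.116,0],"angular": [0,0,0],"jaw": 0.085},{"offset": [-0.031,-0.174,0.02],"angular": [0,0,0],"jaw": 0.085},{"offset": [-0.0416,-0.232,0.055],"angular": [0,0,0],"jaw": 0.085},{"offset": [-0.0416,-0.232,0.06],"angular": [0,0,0],"jaw": 0.085}])

```text
time_s: 19.32
eef_pos: [543.0, -405.0, 88.2]
ee_rot: [-0.003, 0.181, 0.983, 0.002]
force: [-0.1, 0.6, -0.3]
grip_width: 0.998
```

Emit:
move_arm(motion=[{"offset": [0,0,0],"angular": [0,0,0],"jaw": 0.085},{"offset": [0,0,0],"angular": [0,0,0],"jaw": 0.085}])

```text
time_s: 19.58
eef_pos: [546.5, -401.7, 93.6]
ee_rot: [0.0, 0.178, 0.984, -0.0]
force: [1.2, 0.2, 0.1]
grip_width: 0.994
```

Run:
```python
from h import *
c=snap('w12.png');s=ctrl.sense();print(s['eef_pos'],s['force'],go([545,-403,12]))
a=cv2.imread('pics/w11.png')[:,100:412];b=cv2.imread('pics/w12.png')
cv2.imwrite('pics/m12.png',cv2.convertScaleAbs(cv2.resize(np.hstack([b[120:380,130:390],a[60:320,26:286]]),None,fx=1.53,fy=1.53,interpolation=cv2.INTER_CUBIC),alpha=1.2))
```

```text
[ 546.50447462 -401.8504461    93.9565095 ] [-0.36855776  0.6883638  -0.48000136] [ 0.0011 -0.0016  0.082 ]
```

View pics/m12.png

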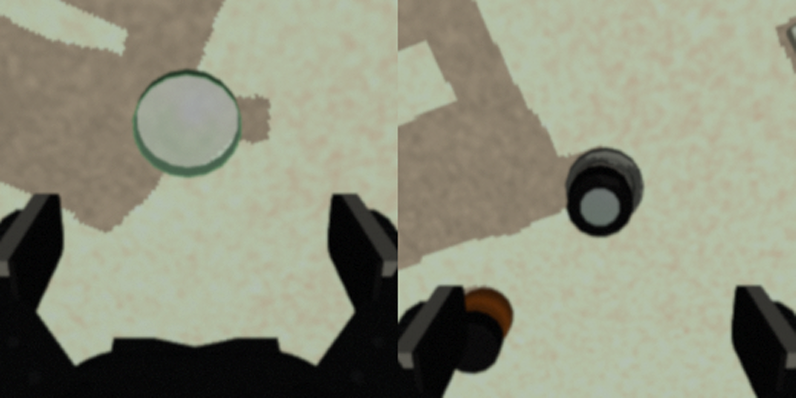

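Run:
```python
from h import *
c=pickle.load(open('pics/w12.png.pkl','rb'))
p=((187.5)/1.53-.5+130,(120.5)/1.53-.5+120);w=world(c,p,12);print(w,go([w[0],w[1],12]))
```

```text
[ 541.31950871 -404.29875392   12.        ] [ 0.0041 -0.0041  0.082 ]
```

Emit:
move_arm(motion=[{"offset": [0.003,-0.0035,0.035],"angular": [0,0,0],"jaw": 0.085},{"offset": [0.003,-0.0035,0.065],"angular": [0,0,0],"jaw": 0.085},{"offset": [0.003,-0.0035,0.08],"angular": [0,0,0],"jaw": 0.085},{"offset": [0.003,-0.0035,0.082],"angular": [0,0,0],"jaw": 0.085},{"offset": [0.003,-0.0035,0.082],"angular": [0,0,0],"jaw": 0.085}])

```text
time_s: 20.3
eef_pos: [542.3, -405.4, 12.3]
ee_rot: [0.001, 0.179, 0.984, -0.001]
force: [0.7, -1.3, 0.4]
grip_width: 0.992
```

Emit:
move_arm(motion=[{"offset": [0,0,0],"angular": [0,0,0],"jaw": 0.045},{"offset": [0,0,0],"angular": [0,0,0],"jaw": 0.045},{"offset": [0,0,0],"angular": [0,0,0],"jaw": 0.045},{"offset": [0,0,0],"angular": [0,0,0],"jaw": 0.045},{"offset": [0,0,0],"angular": [0,0,0],"jaw": 0.045}], squeeze=50)

```text
time_s: 20.92
eef_pos: [542.1, -405.5, 12.4]
ee_rot: [0.001, 0.179, 0.984, -0.001]
force: [-0.5, 0.6, 6.2]
grip_width: 0.602
```

Run:
```python
from h import *
s=ctrl.sense();print(s['eef_pos'],s['grip_width']*85.4,s['force'],go([497.2,371.4,120]))
```

```text
[ 542.1231109  -405.54914576   12.40688313] 51.44805572007421 [-0.54562353  0.60726183  6.18805204] [ 0.3156  0.7112 -0.1089]
```

Emit:
move_arm(motion=[{"offset": [0,0,-0.035],"angular": [0,0,0],"jaw": 0.045},{"offset": [0,0,-0.085],"angular": [0,0,0],"jaw": 0.045},{"offset": [0.015,0.033,-0.118],"angular": [0,0,0],"jaw": 0.045},{"offset": [0.036,0.081,-0.118],"angular": [0,0,0],"jaw": 0.045},{"offset": [0.058,0.131,-0.118],"angular": [0,0,0],"jaw": 0.045}])

```text
time_s: 21.55
eef_pos: [533.3, -260.7, 129.6]
ee_rot: [0.001, 0.179, 0.984, -0.0]
force: [1.0, 0.6, -1.4]
grip_width: 0.601
```

Emit:
move_arm(motion=[{"offset": [0.0223,0.0503,0],"angular": [0,0,0],"jaw": 0.045},{"offset": [0.0446,0.1006,0],"angular": [0,0,0],"jaw": 0.045},{"offset": [0.0669,0.1509,0],"angular": [0,0,0],"jaw": 0.045},{"offset": [0.0892,0.2012,0],"angular": [0,0,0],"jaw": 0.045},{"offset": [0.1115,0.2515,0],"angular": [0,0,0],"jaw": 0.045}])

```text
time_s: 22.18
eef_pos: [517.5, 14.3, 129.4]
ee_rot: [0.0, 0.179, 0.984, 0.0]
force: [0.9, -0.2, -0.0]
grip_width: 0.603
```

Emit:
move_arm(motion=[{"offset": [0.0223,0.0503,0],"angular": [0,0,0],"jaw": 0.045},{"offset": [0.0446,0.1006,0],"angular": [0,0,0],"jaw": 0.045},{"offset": [0.0669,0.1509,0],"angular": [0,0,0],"jaw": 0.045},{"offset": [0.0892,0.2012,0],"angular": [0,0,0],"jaw": 0.045},{"offset": [0.1115,0.2515,0],"angular": [0,0,0],"jaw": 0.045}])

```text
time_s: 22.8
eef_pos: [501.8, 289.1, 129.4]
ee_rot: [0.0, 0.179, 0.984, 0.0]
force: [0.1, -0.1, -0.4]
grip_width: 0.604
```

Emit:
move_arm(motion=[{"offset": [0.02,0.045,0],"angular": [0,0,0],"jaw": 0.045},{"offset": [0.0346,0.0772,0.01],"angular": [0,0,0],"jaw": 0.045},{"offset": [0.0346,0.0772,0.035],"angular": [0,0,0],"jaw": 0.045},{"offset": [0.0346,0.0772,0.05],"angular": [0,0,0],"jaw": 0.045},{"offset": [0.0346,0.0772,0.05],"angular": [0,0,0],"jaw": 0.045}])

```text
time_s: 23.42
eef_pos: [496.6, 371.2, 78.2]
ee_rot: [-0.001, 0.179, 0.984, -0.001]
force: [1.0, -0.2, -0.3]
grip_width: 0.6
```

Run:
```python
from h import *
ctrl.capture('wrist');c=snap('w13.png');s=ctrl.sense();print(s['eef_pos'],s['grip_width']*85.4,s['force'])
cv2.imwrite('pics/w13b.png',cv2.convertScaleAbs(cv2.resize(c['img'][140:340,130:390,::-1],None,fx=3,fy=3,interpolation=cv2.INTER_CUBIC),alpha=1.4))
```

```text
[497.49927955 371.62177405  80.08818575] 51.70277833412243 [ 1.01250009 -0.30581569 -0.46638536]
```

View pics/w13b.png

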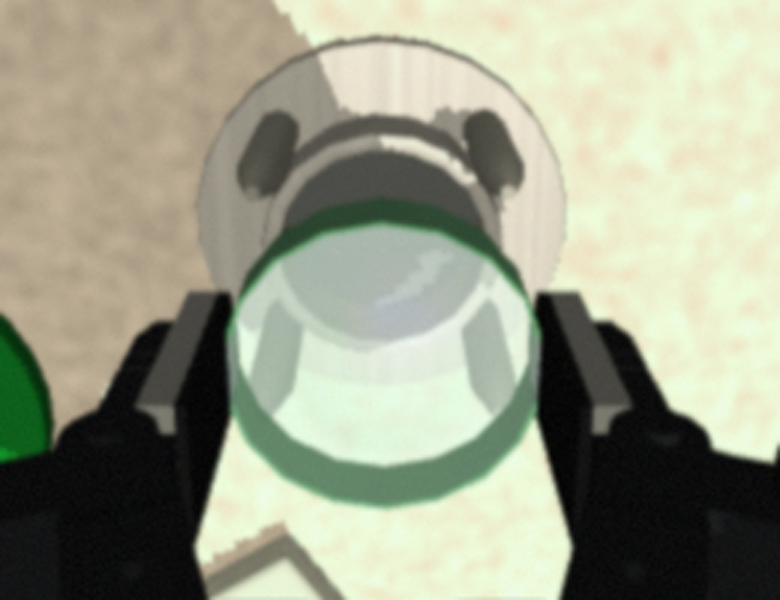

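Emit:
move_arm(motion=[{"offset": [-0.001,0,0.008],"angular": [0,0,0],"jaw": 0.045},{"offset": [-0.001,0,0.015],"angular": [0,0,0],"jaw": 0.045},{"offset": [-0.001,0,0.022],"angular": [0,0,0],"jaw": 0.045},{"offset": [-0.001,0,0.028],"angular": [0,0,0],"jaw": 0.045},{"offset": [-0.001,0,0.028],"angular": [0,0,0],"jaw": 0.045}])

```text
time_s: 24.2
eef_pos: [497.6, 371.3, 50.4]
ee_rot: [-0.0, 0.179, 0.984, -0.0]
force: [-0.1, -0.0, -0.5]
grip_width: 0.602
```

Emit:
move_arm(motion=[{"offset": [0,0,0.005],"angular": [0,0,0],"jaw": 0.045},{"offset": [0,0,0.01],"angular": [0,0,0],"jaw": 0.045},{"offset": [0,0,0.012],"angular": [0,0,0],"jaw": 0.045},{"offset": [0,0,0.012],"angular": [0,0,0],"jaw": 0.045}])

```text
time_s: 24.7
eef_pos: [497.8, 371.4, 38.9]
ee_rot: [-0.0, 0.179, 0.984, -0.0]
force: [0.1, 0.1, -1.3]
grip_width: 0.603
```

Emit:
move_arm(motion=[{"offset": [0,0,0.0008],"angular": [0,0,0],"jaw": 0.045},{"offset": [0,0,0.0008],"angular": [0,0,0],"jaw": 0.045},{"offset": [0,0,0.0008],"angular": [0,0,0],"jaw": 0.058},{"offset": [0,0,0.0008],"angular": [0,0,0],"jaw": 0.072},{"offset": [0,0,0.0008],"angular": [0,0,0],"jaw": 0.072}])

```text
time_s: 25.32
eef_pos: [497.8, 371.4, 38.2]
ee_rot: [0.0, 0.179, 0.984, 0.0]
force: [-0.5, 0.3, 0.2]
grip_width: 0.837
```

Emit:
move_arm(motion=[{"offset": [0,0,-0.03],"angular": [0,0,0],"jaw": 0.072},{"offset": [0,0,-0.08],"angular": [0,0,0],"jaw": 0.085},{"offset": [0.03,0,-0.105],"angular": [0,0,0],"jaw": 0.085},{"offset": [0.03,0,-0.105],"angular": [0,0,0],"jaw": 0.085}])

```text
time_s: 25.82
eef_pos: [469.3, 383.0, 145.3]
ee_rot: [0.001, 0.178, 0.984, 0.001]
force: [-0.2, 0.0, -0.1]
grip_width: 0.996
```

Run:
```python
from h import *
ctrl.capture('wrist');c=snap('w14.png');s=ctrl.sense();print(s['eef_pos'],s['force'],go([480.8,-90.5,100]))
```

```text
[469.83040859 381.52435798 142.10646912] [ 0.29498962 -0.26207308 -0.39052228] [-0.1767 -0.4378  0.0425]
```

Emit:
move_arm(motion=[{"offset": [-0.0221,-0.0547,0],"angular": [0,0,0],"jaw": 0.085},{"offset": [-0.0442,-0.1094,0],"angular": [0,0,0],"jaw": 0.085},{"offset": [-0.0663,-0.1642,0],"angular": [0,0,0],"jaw": 0.085},{"offset": [-0.0884,-0.2189,0],"angular": [0,0,0],"jaw": 0.085},{"offset": [-0.1104,-0.2736,0],"angular": [0,0,0],"jaw": 0.085}])

```text
time_s: 26.6
eef_pos: [476.5, 84.6, 142.3]
ee_rot: [-0.001, 0.179, 0.984, -0.0]
force: [1.0, -0.8, 0.1]
grip_width: 1.0
```

Emit:
move_arm(motion=[{"offset": [-0.0221,-0.0547,0],"angular": [0,0,0],"jaw": 0.085},{"offset": [-0.0442,-0.1094,0.015],"angular": [0,0,0],"jaw": 0.085},{"offset": [-0.0663,-0.1642,0.045],"angular": [0,0,0],"jaw": 0.085},{"offset": [-0.0663,-0.1642,0.048],"angular": [0,0,0],"jaw": 0.085},{"offset": [-0.0663,-0.1642,0.048],"angular": [0,0,0],"jaw": 0.085}])

```text
time_s: 27.22
eef_pos: [480.6, -90.0, 94.4]
ee_rot: [-0.001, 0.18, 0.984, 0.0]
force: [0.0, 1.0, 0.7]
grip_width: 0.991
```

Run:
```python
from h import *
ctrl.capture('wrist');c=snap('w15.png');s=ctrl.sense();print(s['eef_pos'],go([480.5,-90.5,12]))
g=cv2.cvtColor(c['img'],cv2.COLOR_RGB2GRAY);m=(g<90).astype('uint8');m[235:]=0
n,l,st,ce=cv2.connectedComponentsWithStats(m)
for i in range(1,n):
    if st[i,4]>300: print(st[i],ce[i].round(1),world(c,(st[i,0]+st[i,2]/2-.5,st[i,1]+st[i,3]/2-.5),8).round(1))
```

```text
[481.12952792 -89.04017517  95.57509023] [ 0.0001 -0.0016  0.0836]
[   0  121   45   88 3018] [ 18.4 167. ] [ 392.9 -242.4    8. ]
[ 220  166   72   68 2370] [254.9 199.4] [479.3 -90.3   8. ]
```

Emit:
move_arm(motion=[{"offset": [0.0006,-0.0018,0.035],"angular": [0,0,0],"jaw": 0.085},{"offset": [0.0006,-0.0018,0.065],"angular": [0,0,0],"jaw": 0.085},{"offset": [0.0006,-0.0018,0.082],"angular": [0,0,0],"jaw": 0.085},{"offset": [0.0006,-0.0018,0.084],"angular": [0,0,0],"jaw": 0.085},{"offset": [0.0006,-0.0018,0.084],"angular": [0,0,0],"jaw": 0.085}])

```text
time_s: 28.0
eef_pos: [480.2, -91.2, 12.0]
ee_rot: [0.001, 0.179, 0.984, -0.0]
force: [0.0, 0.0, 0.2]
grip_width: 0.998
```

Emit:
move_arm(motion=[{"offset": [0,0,0],"angular": [0,0,0],"jaw": 0.045},{"offset": [0,0,0],"angular": [0,0,0],"jaw": 0.045},{"offset": [0,0,0],"angular": [0,0,0],"jaw": 0.045},{"offset": [0,0,0],"angular": [0,0,0],"jaw": 0.045},{"offset": [0,0,0],"angular": [0,0,0],"jaw": 0.045}], squeeze=40)

```text
time_s: 28.62
eef_pos: [480.0, -91.6, 12.4]
ee_rot: [0.001, 0.179, 0.984, -0.0]
force: [-3.8, 1.5, 13.5]
grip_width: 0.602
```

Run:
```python
from h import *
s=ctrl.sense();print(s['eef_pos'],s['grip_width']*85.4,s['force'],go([497.4,371.4,120]))
```

```text
[480.03158548 -91.58031817  12.40758315] 51.39499109856495 [-3.83283195  1.50913038 13.50205625] [ 0.1469  0.4394 -0.1077]
```

Emit:
move_arm(motion=[{"offset": [0,0,-0.035],"angular": [0,0,0],"jaw": 0.045},{"offset": [0,0,-0.085],"angular": [0,0,0],"jaw": 0.045},{"offset": [0.014,0.042,-0.118],"angular": [0,0,0],"jaw": 0.045},{"offset": [0.03,0.09,-0.118],"angular": [0,0,0],"jaw": 0.045},{"offset": [0.046,0.138,-0.118],"angular": [0,0,0],"jaw": 0.045}])

```text
time_s: 29.25
eef_pos: [485.3, 55.2, 130.0]
ee_rot: [0.001, 0.179, 0.984, 0.0]
force: [0.4, 0.0, -1.0]
grip_width: 0.598
```

Emit:
move_arm(motion=[{"offset": [0.0165,0.0495,0],"angular": [0,0,0],"jaw": 0.045},{"offset": [0.033,0.099,0],"angular": [0,0,0],"jaw": 0.045},{"offset": [0.0495,0.1485,0],"angular": [0,0,0],"jaw": 0.045},{"offset": [0.066,0.198,0],"angular": [0,0,0],"jaw": 0.045},{"offset": [0.0825,0.2475,0],"angular": [0,0,0],"jaw": 0.045}])

```text
time_s: 29.88
eef_pos: [495.0, 316.3, 129.5]
ee_rot: [0.0, 0.179, 0.984, 0.0]
force: [0.6, 0.3, -0.4]
grip_width: 0.601
```

Emit:
move_arm(motion=[{"offset": [0.0184,0.0539,0],"angular": [0,0,0],"jaw": 0.045},{"offset": [0.0184,0.0539,0.015],"angular": [0,0,0],"jaw": 0.045},{"offset": [0.0184,0.0539,0.035],"angular": [0,0,0],"jaw": 0.045},{"offset": [0.0184,0.0539,0.05],"angular": [0,0,0],"jaw": 0.045},{"offset": [0.0184,0.0539,0.05],"angular": [0,0,0],"jaw": 0.045}])

```text
time_s: 30.5
eef_pos: [496.6, 370.6, 78.1]
ee_rot: [-0.001, 0.179, 0.984, -0.001]
force: [-0.3, 0.2, -0.2]
grip_width: 0.599
```

Run:
```python
from h import *
ctrl.capture('wrist');c=snap('w16.png');s=ctrl.sense();print(s['eef_pos'],s['grip_width']*85.4,s['force'])
a=cv2.resize(c['img'][140:340,130:390,::-1],None,fx=2,fy=2,interpolation=cv2.INTER_CUBIC)
b=cv2.resize(cv2.imread('pics/w14.png')[150:290,195:325],(280,301),interpolation=cv2.INTER_CUBIC)
cv2.imwrite('pics/m16.png',cv2.convertScaleAbs(np.hstack([a,np.pad(b,((0,99),(0,0),(0,0)))]),alpha=1.4))
```

```text
[497.44965678 371.37266886  80.04100542] 51.15160552548853 [ 0.03777927  0.20755498 -0.15355062]
```

View pics/m16.png

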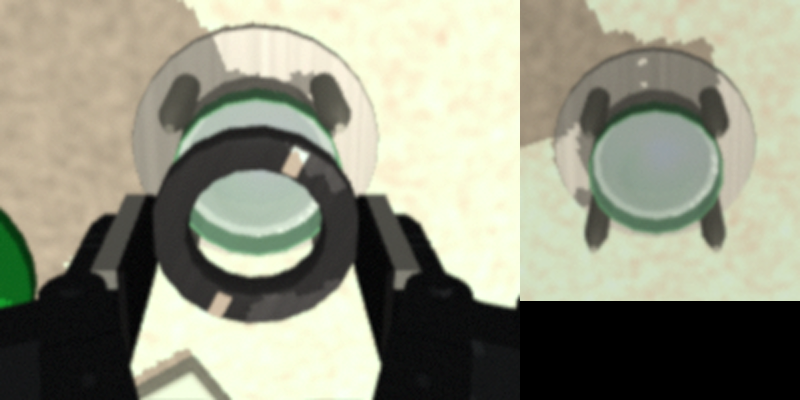

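Run:
```python
from h import *
from scipy.optimize import least_squares
a=np.linspace(0,2*np.pi,360);X=np.array([-.936,.352,0]);Y=np.array([.352,.936,0])
def off(f,T,bot,top,obs,k):
    c=pickle.load(open('pics/'+f,'rb'));T=np.array(T)
    def m(s,dz): 
        C=lambda z:T+s*X+27*(np.cos(a)[:,None]*X+np.sin(a)[:,None]*Y)+[0,0,z]
        t=proj(c,C(top));b=proj(c,C(bot));return np.array([b[:,1].min(),t[:,1].max()])
    o=(np.array(obs)+.5)/k-.5+140
    print(f,[float(np.round(least_squares(lambda s:m(s[0],0)[i]-o[i],[0]).x[0],2)) for i in(0,1)])
off('w7.png.pkl',[497.2,371.5,61.95],-16,2,(197,517),3)
off('w13.png.pkl',[497.5,371.6,80.1],-12.4,-.4,(198,505),3)
off('w16.png.pkl',[497.45,371.4,80.05],-12.4,-2.4,(127,322),2)
# dark ring bbox by code
c=pickle.load(open('pics/w16.png.pkl','rb'));g=cv2.cvtColor(c['img'],cv2.COLOR_RGB2GRAY)
print(g[195:215,257].tolist(),g[292:312,257].tolist())
```

```text
w7.png.pkl [-4.32, -2.09]
w13.png.pkl [-3.22, -1.61]
w16.png.pkl [-1.95, 1.33]
[136, 136, 137, 136, 136, 136, 130, 102, 60, 30, 24, 23, 25, 30, 37, 42, 41, 41, 39, 38] [55, 59, 57, 57, 58, 57, 57, 58, 74, 121, 158, 173, 177, 178, 181, 182, 183, 184, 182, 183]
```

Emit:
move_arm(motion=[{"offset": [-0.0025,0,0.006],"angular": [0,0,0],"jaw": 0.045},{"offset": [-0.0025,0,0.012],"angular": [0,0,0],"jaw": 0.045},{"offset": [-0.0025,0,0.018],"angular": [0,0,0],"jaw": 0.045},{"offset": [-0.0025,0,0.021],"angular": [0,0,0],"jaw": 0.045},{"offset": [-0.0025,0,0.021],"angular": [0,0,0],"jaw": 0.045}])

```text
time_s: 31.28
eef_pos: [499.2, 370.6, 57.9]
ee_rot: [-0.0, 0.179, 0.984, -0.0]
force: [-0.5, 0.4, -0.4]
grip_width: 0.599
```

Emit:
move_arm(motion=[{"offset": [0,0,0.004],"angular": [0,0,0],"jaw": 0.045},{"offset": [0,0,0.007],"angular": [0,0,0],"jaw": 0.045},{"offset": [0,0,0.0085],"angular": [0,0,0],"jaw": 0.045},{"offset": [0,0,0.0085],"angular": [0,0,0],"jaw": 0.045}])

```text
time_s: 31.78
eef_pos: [499.3, 370.6, 50.5]
ee_rot: [0.0, 0.179, 0.984, 0.0]
force: [-2.6, -1.7, 7.5]
grip_width: 0.6
```

Emit:
move_arm(motion=[{"offset": [0,0,0.0005],"angular": [0,0,0],"jaw": 0.045},{"offset": [0,0,0.0005],"angular": [0,0,0],"jaw": 0.056},{"offset": [0,0,0.0005],"angular": [0,0,0],"jaw": 0.072},{"offset": [0,0,0.0005],"angular": [0,0,0],"jaw": 0.072}])

```text
time_s: 32.28
eef_pos: [499.3, 370.6, 49.0]
ee_rot: [-0.0, 0.179, 0.984, -0.0]
force: [0.2, -0.1, -0.0]
grip_width: 0.846
```

Emit:
move_arm(motion=[{"offset": [0,0,-0.03],"angular": [0,0,0],"jaw": 0.072},{"offset": [0,0,-0.07],"angular": [0,0,0],"jaw": 0.085},{"offset": [0.03,0,-0.094],"angular": [0,0,0],"jaw": 0.085},{"offset": [0.03,0,-0.094],"angular": [0,0,0],"jaw": 0.085},{"offset": [0.03,0,-0.094],"angular": [0,0,0],"jaw": 0.085}])

```text
time_s: 32.9
eef_pos: [471.3, 380.9, 142.4]
ee_rot: [-0.0, 0.179, 0.984, -0.0]
force: [0.1, 0.1, -0.2]
grip_width: 0.992
```

Run:
```python
from h import *
ctrl.capture('wrist');c=snap('w17.png');print(ctrl.sense()['eef_pos'],ctrl.sense()['force'])
g=cv2.cvtColor(c['img'],cv2.COLOR_RGB2GRAY)
m=g[165:280,195:325]; m=cv2.resize(m,None,fx=.5,fy=.42,interpolation=cv2.INTER_AREA)
for r in m: print(''.join(' .:-=+*#%@'[::-1][min(9,int(v)//20)] for v in r))
```

```text
[471.50614493 380.67412525 142.08657673] [0.5497716  1.01713164 0.6274293 ]
======================--==-::::::::::::::::::::::::::::::::::::::
==========================-::::---::::::---::::::::::::::::::::::
=========================+++=+++*++=========-::::::::::::::::::::
======================+++*+++++++++++**+++===::::::::::::::::::::
===================++*+++++++++++++++++++*++=::::::::::::::::::::
=================++*++++++++=-=++++++++++++*+-:::::::::::::::::::
================++++++++++++==++++++++++++++++=::::::::::::::::::
==============++++++++++++++++++++++++++++++++==-::::::::::::::::
=============+++++++++++++++++++++++++++++++++----:::::::::::::::
============++++++++++++++++++++++++++++++++++-::--::::::::::::::
========+==++++++*#**++++++++******+++++++*##*=::-=-:::::::::::::
===========+++++#####++++***########**++++####*-:::-:::::::::::::
==========+++++*#####++**##############*++#####+:::--::::::::::::
=========++++++*#####**##################*#####*-:::-::::::::::::
=========++++++###########%%%%%%%%%%############=::::-:::::::::::
=========+++++*########%%%%%%%%%%%
[... 1443 characters left out ...]
-:-#############**####*-::::::::::::::::
:::::::::::::::+####*--+=::+###########*+-=###**-::::::::::::::::
:::::::::::::::+#***=:::::-*########*+=-::-*#***:::::::::::::::::
:::::::::::::::-***+:::::::--=++====-::::::-***=:::::::::::::::::
::::::::::::::::===:::::::::::::::::::::::::-==-:::::::::::::::::
:::::::::::::::::::::::::::::::::::::::::::::::::::::::::::::::::
:::::::::::::::::::::::::::::::::::::::::::::::::::::::::::::::::
:::::::::::::::::::::::::::::::::::::::::::::::::::::::::::::::::
:::::::::::::::::::::::::::::::::::::::::::::::::::::::::::::::::
:::::::::::::::::::::::::::::::::::::::::::::::::::::::::::::::::
:::::::::::::::::::::::::::::::::::::::::::::::::::::::::::::::::
```

```bash
python3 -c "
from h import *
print(ctrl.sense()['time_s']);print(ctrl.finish_job())"
```

```text
33.05
the job is handed in; nothing more can be done
None
```

I built the stack in the four-post aluminium holder in the order spacer, lens (dome up), retaining ring. The large eyepiece stands in the large cup and the small eyepiece in the small cup. I handed the job in at about 33 s of the 131 s allowed.

- **Spacer and lens:** Close views after each release showed both lying flat and centred between the posts. The lens was let go within about 0.5 mm of its seat.
- **Retaining ring:** It met resistance of 7.5 N with its underside at about 38.1 mm, against a seat height of 38 mm. A coarse text rendering of the last image, made after I had used all 16 picture views, showed it flat and evenly placed between the posts. I did not measure its height separately after release.
- **Eyepieces:** The side view showed the large one standing in its cup, and the wrist view showed the small one standing in its cup. I did not look at either again after the last placement.
- **Dish and jar:** I kept clear of both, and no contact showed on the force sensor. I did not measure their positions at the end.
- **Disagreement between checks:** The cameras differed from each other by up to about 5 mm. I therefore aligned each part to the holder using the wrist camera alone, and all three went in without touching the posts.

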